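# Load the clamp carriage of a key-cutting machine

## Task

Slide the blue key-clamp carriage, without lifting it off the machine's bed, into its track and in under the clear guard until it is fully home against the stop. Then swing the red-knobbed lever square across the track behind it, onto the green mark, so that the carriage cannot slide back out. Leave the carton, the mouse and the brush where they lie.

Things in the scene. Friction and masses are not known exactly. Their poses are not given: they have to be found in the camera images.
- machine: Cream key-cutting machine, fixed. Origin: bench level under the middle of its bed; +y runs along the track to stop and tower, z up. Aluminium bed top 50 mm above the origin, x = -95 to 95, y = -245 to 200 mm; loading area y below -75 mm. The tower (x = -110 to 110 mm, 420 mm above the bench) starts at y = 200 mm; its motor head (radius 55 mm) overhangs from y = 150 mm on, 140 mm above the bed.
- mouth (a point): Start of the straight track: middle, at bed height (machine x = 0, y = -30 mm). Two dark rails 16 mm high, 12 mm wide, 68 mm apart inside, run from here in +y to the black stop at machine y = 170 mm. In front of it mouth pieces of the same height flare over 40 mm to 115 mm apart inside.
- guard (a point): Middle of the clear guard's roof underside (machine x = 0, y = 130 mm), 50 mm above the bed. The roof spans 128 mm (x) by 100 mm (y = 80 to 180 mm), on clear side walls outside the rails; its top with side ribs is 59 mm above the bed. A thin spindle hangs 90 mm above the bed at y = 180 mm.
- mark (a point): Middle of the green mark, a flat strip 40 mm (x) by 16 mm on the bed beside the track (machine x = -74, y = 20 mm). The lever's tip points along it when locked.
- home (a point): Point on the bed in the middle of the track (machine x = 0, y = 40 mm) where the carriage's tail face is when the carriage is fully home.
- carriage: Loose blue carriage with dark jaws, a brass key and an orange tail plate: 60 (x) x 130 (y) x 22 mm, 0.6 kg. Origin: centre of its underside; +y forward, to the stop. Tail plate: full width, 14 mm thick (y = -65 to -51 mm), 40 mm high. Jaws (y = 0 to 50, x = -24 to 24 mm) and key: 42 mm high. Starts in the loading area before the mouth, somewhat askew.
- tail (a point): Middle of the lower edge of the carriage's flat tail face (130 mm behind its front face), axes as the carriage's; push here, on the face 5 to 38 mm above the bed.
- lever (a joint): Angle of the locking lever about its upright hinge, rad: 0 = arm points straight back along the track (machine -y), growing as it swings over the track; 1.57 = square across the track on the green mark. Range -0.5 to 2.0; friction holds it where it is left (about 1 N at the knob).
- lever_hinge (a point): Lever's hinge axis at bed height (machine x = 75, y = 20 mm). The steel arm, 14 mm wide, runs 20 to 30 mm above the bed; the far edge of the hub is 15 mm from the axis. Axes as the machine's.
- lever_knob (a point): Centre of the lever's upright red knob, 24 mm diameter, 36 to 66 mm above the bed, 130 mm from the hinge axis; this point is 50 mm above the bed.
- carton: Cardboard carton 90 x 60 x 50 mm on the bench, origin under its centre. Leave alone.
- mouse: Black computer mouse 105 x 62 x 32 mm on the bench, origin under its centre. Leave alone.
- brush: Bench brush, 180 mm long, lying on the bench beyond the machine, x along its length. Leave alone.
Mind the look-alikes: they are no part of the job. Leave any purple or turquoise look-alike of the carriage alone.

How it is judged:
By the outcome, as a careful person would: the job done as asked, in the order asked, and still so for the second after the job is handed in, with the robot touching nothing.
It also fails if it takes over 61 s, if anything falls off the work surface, if the arm or the gripper's body presses on something with over 40 N, if the wrist force passes 120 N, or if a joint passes its speed limit or range.

## Robot

A 7-joint arm with a two-finger parallel gripper is mounted at the origin on the work surface. World frame = base frame: x ahead of the robot, y to its left, z up, the work surface at z = 0. Lengths are in m, angles in degrees, forces in N, time in s.
With the tool pointing down it reaches from about 0.425 to 0.875 m from the base axis. Payload 4.7 kg.
Tool frame: the origin (TCP) lies midway between the tips of the shut fingers; the grasp point (between the pads) lies 19 mm behind it; z points along the fingers, x is the direction in which the jaws open and shut, and the axes are right-handed (so a half turn about z gives the same grasp; the last joint's range is limited). The gripper opens to 87 mm and grips with 3 to 60 N. Pads are 19 mm wide; open, the fingers measure 117 mm over their backs; the gripper's body (75 mm by 190 mm) begins 51 mm behind the grasp point.
Start: joints at [-74.994, 18.392, -4.016, 83.108, 1.295, 78.541, -3.26], TCP at [0.159, 0.63, 0.223] pointing down, gripper open.
Joint ranges: [-163.93, 163.93], [-17.29, 119.83], [-79.2, 71.16], [3.27, 140.29], [-89.18, 269.18], [5.43, 117.66], [-154.24, 154.24]. Speed limits (degrees/s): [147.25, 147.25, 180, 180, 180, 180, 180].

## Interface

Orientations are given as [roll, pitch, yaw] about the fixed x, y, z axes, in that order (R = Rz(yaw) Ry(pitch) Rx(roll)).
In Python, from cell import env gives the robot as it stands.
- The arm moves only by the tool carry_out, never from a script. Its argument "plan" is a list of rows, each an object with "grip": the closure, from 0 (fully open) to 1 (shut); "dp": the shift along the tool's x, y, z in m, a list of three; "rotation": the turn, a rotation vector about the tool's x, y, z in degrees, a list of three. In form: [{"grip": grip, "dp": [dx, dy, dz], "rotation": [wx, wy, wz]}, ...]. A call has 1 to 8 rows; each row shifts and turns the pose as measured when the row begins, along the tool's axes as they then stand; what a row does not reach is not made up. A row lasts 1/12 s, in which the tool goes at most 41.7 mm and 7.16 degrees, less where a joint would pass 70% of its speed; a pose out of reach is approached as far as the arm can. A call is refused whole if a number of a shift passes 0.0417 or a number of a turn 7.16, either way. A call with a gripper value outside its range is refused whole. The fingers move at their own pace and stop on an object; "force" is the grip in N (left out, the last holds). Time passes only in rows, so rows that do not move let the fingers close. It gives the time, the measured TCP pose, the force and the opening at its end, in the units of the state.
- env.get_obs(): the state, without advancing time (a new reading comes with each control period).
- env.read_camera(name): name is "scene" or "side" or "wrist"; returns the picture (420x560x3 uint8, red, green, blue); there is no depth.
- env.camera_params(name): a dict with "fx", "fy", "cx", "cy" (pixels), "R" (3x3) and "t" (3): a world point X has camera coordinates R X + t. Camera axes: x right, y down, z forward; pixel columns grow to the right and rows downward; lengths in m; the calibration is good to about 2 mm. A picture is of the moment at which its call begins: read the wrist's pose just before it. camera_params takes no time and is no camera call; for the wrist camera it gives the pose at the moment of the call.
- env.sign_off(): hands the job in, once; it reports no verdict.
The state is a dict: "time_s": time; "qpos": joint angles; "joint_velocities": joint speeds; "effort": joint torques, N m; "tool_pos": TCP position; "tool_rot": TCP orientation; "force": force on the tool from outside, world axes, zero at the start; "wrist_torque": the same for the moment, N m; "grip_width": finger opening in m.
Only numpy, scipy, OpenCV 4.12 (cv2) and the standard library are available. Lean on these libraries where they do the work, as an engineer would, in place of code of your own. Each camera call takes 0.05 s, during which the arm holds its last target. There are 200 camera calls.

## Working session

There is one attempt and no reset: what is moved stays moved. The work goes in short steps, Python scripts to look and compute and a tool call to move; the robot and the scene stay as the last step left them, time stands still between calls to the robot, and variables do not carry over. Pictures are saved under pics/ and viewed, about 8 in all and at most 12, crops included, and the job is handed in when it is done.

Besides the shell and the picture viewer there is one more tool, called after ">>>" as a command line: name --argument value ..., lists and objects as JSON in quotes. carry_out: Moves the arm, as the interface text tells. Its arguments: {"type":"object","properties":{"plan":{"type":"array","items":{"type":"object","properties":{"grip":{"type":"number"},"dp":{"type":"array","items":{"type":"number"}},"rotation":{"type":"array","items":{"type":"number"}}}}},"force":{"type":"number"}},"required":["plan"]}

```bash
mkdir -p pics; ls
python3 - <<'E'
from cell import env
import cv2,numpy as np
o=env.get_obs(); print(o)
for n in ["scene","side"]:
    im=env.read_camera(n); cv2.imwrite(f"pics/{n}0.png",im[:,:,::-1])
    p=env.camera_params(n); print(n,p["fx"],p["cx"],p["cy"],(-p["R"].T@p["t"]).round(3),p["R"].round(3).tolist())
E
```

```text
pics
{'time_s': 0.0, 'qpos': array([-74.99473921,  18.43896226,  -4.01529844,  83.17494374,
         1.29459258,  78.54060684,  -3.26072846]), 'joint_velocities': array([-0.01931714,  0.00142431, -0.0170816 , -0.05478952,  0.05721179,
       -0.05639926,  0.01402032]), 'effort': array([ 7.06079463e-04, -4.91303444e+01, -4.03353274e-01, -3.12524414e+01,
       -6.37616334e-02,  4.37788549e-02,  1.67273074e-04]), 'tool_pos': array([0.15933479, 0.6295973 , 0.22146222]), 'tool_rot': array([1.79994567e+02, 1.09293179e-01, 7.58034536e+01]), 'force': array([0.59656534, 0.40851506, 0.3915917 ]), 'wrist_torque': array([-0.05475064,  0.00816473,  0.02641905]), 'grip_width': 0.08686873107130841}
scene 498.1838269251734 272.7054875152396 206.9819693773395 [ 1.271 -0.201  1.124] [[0.163, 0.987, -0.002], [0.797, -0.133, -0.589], [-0.581, 0.094, -0.808]]
side 494.7846465752507 279.90595741377945 217.78534176806932 [-0.136 -0.734  0.984] [[0.687, -0.727, 0.005], [-0.503, -0.48, -0.718], [0.525, 0.491, -0.696]]
```

View pics/scene0.png

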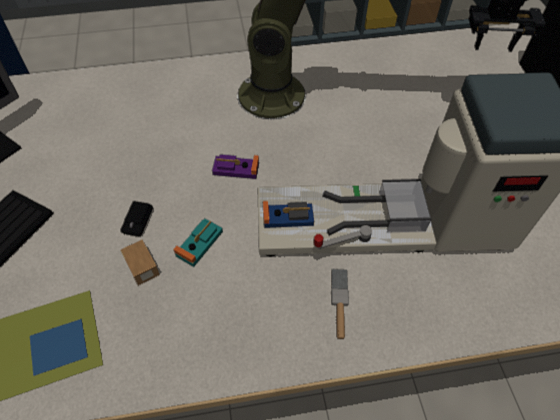

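View pics/side0.png

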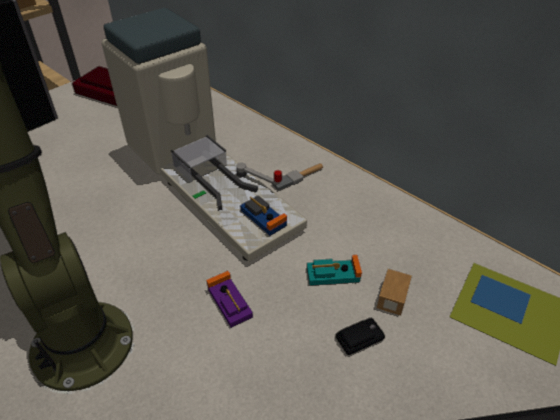

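Candidates in the scene view: a blue carriage at (288,213) with an orange tail at (266,214), a purple one at (236,166), and a turquoise one at (199,241). The blue one on the bed fits the description. The red knob is at (319,240), the hub at (365,233) and the green mark at (357,190).

```bash
cat > h.py <<'E'
import cv2,numpy as np
from cell import env
def ray(p,uv):
    d=np.array([(uv[0]-p["cx"])/p["fx"],(uv[1]-p["cy"])/p["fy"],1.]); R=np.array(p["R"])
    return -R.T@np.array(p["t"]),R.T@d
def plane(p,uv,z):
    c,d=ray(p,uv); return c+d*(z-c[2])/d[2]
def tri(p1,u1,p2,u2):
    A=[];b=[]
    for p,u in((p1,u1),(p2,u2)):
        c,d=ray(p,u); d/=np.linalg.norm(d); M=np.eye(3)-np.outer(d,d); A.append(M);b.append(M@c)
    return np.linalg.lstsq(np.vstack(A),np.hstack(b),rcond=None)[0]
def proj(p,X):
    q=np.array(p["R"])@X+np.array(p["t"]); return np.array([p["fx"]*q[0]/q[2]+p["cx"],p["fy"]*q[1]/q[2]+p["cy"]])
HSV={"red":((0,170,70),(5,255,255)),"orange":((6,170,120),(14,255,255)),"green":((55,120,60),(80,255,255)),"blue":((105,130,40),(122,255,255))}
def blobs(im,col,roi,amin=8):
    h=cv2.cvtColor(im,cv2.COLOR_RGB2HSV); m=cv2.inRange(h,*map(np.array,HSV[col]))
    k=np.zeros_like(m); x0,y0,x1,y1=roi; k[y0:y1,x0:x1]=m[y0:y1,x0:x1]
    n,l,s,c=cv2.connectedComponentsWithStats(k)
    return [(c[i].round(1),s[i,4],cv2.minAreaRect(np.argwhere(l==i)[:,::-1].astype(np.float32))) for i in range(1,n) if s[i,4]>=amin]
E
python3 - <<'E'
from h import *
roi={"scene":(250,170,440,260),"side":(150,130,310,265)}
P={};I={}
for n in roi:
    P[n]=env.camera_params(n); I[n]=cv2.imread(f"pics/{n}0.png")[:,:,::-1].copy()
    for c in HSV:
        for b in blobs(I[n],c,roi[n]):
            print(n,c,b[0],b[1],cv2.boxPoints(b[2]).round(1).tolist(), *[plane(P[n],b[0],z).round(4)[:2] for z in (.05,.09,.1)])
a=cv2.resize(I["scene"][165:265,250:450],None,fx=4,fy=4,interpolation=2)
b=cv2.resize(I["side"][130:270,155:315],None,fx=2.5,fy=2.5,interpolation=2)[:, :400]
o=np.zeros((400+350-150,800,3),np.uint8)
cv2.imwrite("pics/crop1.png",a[:,:,::-1])
E
```

```text
scene red [318.4 238.3] 53 [[315.0, 235.0], [322.0, 235.0], [322.0, 242.0], [315.0, 242.0]] [0.6148 0.0239] [0.6393 0.0155] [0.6454 0.0134]
scene orange [265.7 210.9] 80 [[263.0, 202.0], [267.29998779296875, 201.6999969482422], [268.3999938964844, 219.0], [264.0, 219.1999969482422]] [ 0.5078 -0.0954] [ 0.5362 -0.0993] [ 0.5433 -0.1003]
scene green [356.  190.5] 45 [[353.0, 186.0], [357.20001220703125, 185.1999969482422], [359.20001220703125, 195.0], [355.0, 195.8000030517578]] [0.4805 0.1587] [0.5099 0.1453] [0.5173 0.1419]
scene blue [287.  217.6] 525 [[264.29998779296875, 205.60000610351562], [312.3999938964844, 203.8000030517578], [313.20001220703125, 224.8000030517578], [265.1000061035156, 226.5]] [ 0.5384 -0.0436] [ 0.5657 -0.0494] [ 0.5725 -0.0509]
side red [277.5 172.9] 30 [[274.0, 171.0], [280.0, 171.0], [280.0, 175.0], [274.0, 175.0]] [0.7048 0.063 ] [0.6688 0.0289] [0.6598 0.0203]
side orange [276.1 219.6] 82 [[266.70001220703125, 222.60000610351562], [283.79998779296875, 212.3000030517578], [286.0, 216.0], [268.8999938964844, 226.1999969482422]] [ 0.557  -0.0724] [ 0.5274 -0.1007] [ 0.52   -0.1078]
side green [198.7 194.1] 37 [[192.8000030517578, 195.60000610351562], [203.1999969482422, 190.39999389648438], [204.39999389648438, 192.8000030517578], [194.0, 198.0]] [0.4799 0.1592] [0.4535 0.1209] [0.4469 0.1114]
side blue [259.2 215.9] 271 [[239.0, 208.39999389648438], [252.39999389648438, 192.6999969482422], [277.6000061035156, 214.3000030517578], [264.20001220703125, 230.0]] [ 0.5357 -0.0291] [ 0.5069 -0.0593] [ 0.4997 -0.0668]
side blue [275.8 228.9] 57 [[265.70001220703125, 230.10000610351562], [284.8999938964844, 222.6999969482422], [286.70001220703125, 227.5], [267.5, 235.0]] [ 0.5309 -0.0962] [ 0.5024 -0.1235] [ 0.4953 -0.1303]
```

View pics/crop1.png

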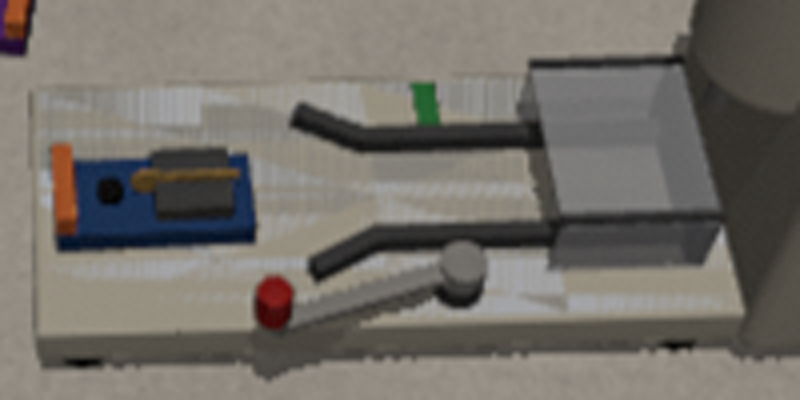

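The crop confirms the choice: a blue body with an orange tail plate at the left, crop (63,190), facing the mouth. The lever lies clear of the track, with the knob at crop (273,303) and the hub at (463,260).

Run:
```python
from h import *
from scipy.optimize import least_squares
P={n:env.camera_params(n) for n in("scene","side")}
s=P["scene"]
f=lambda u,v:(250+u/4,165+v/4)
W={k:plane(s,f(*uv),.05)[:2] for k,uv in dict(A=(30,90),B=(38,333),C=(745,315)).items()}
W["G"]=np.array([.4802,.159])
M=dict(A=(-.095,-.245),B=(.095,-.245),C=(.095,.2),G=(-.074,.02))
for k in W: print(k,W[k].round(4))
def R(a): return np.array([[np.cos(a),-np.sin(a)],[np.sin(a),np.cos(a)]])
r=least_squares(lambda q:np.hstack([R(q[2])@M[k]+q[:2]-W[k] for k in W]),[.55,.13,0])
print("machine",r.x[:2],np.degrees(r.x[2]),r.fun.round(4))
t=tri(s,(318.4,238.3),P["side"],(277.5,172.9)); print("knob",t)
ot=tri(s,(265.7,210.9),P["side"],(276.1,219.6)); print("tail",ot)
def m(X): return R(r.x[2]).T@(np.array(X)[:2]-r.x[:2])
print("knob m",m(t),"lever",np.degrees(np.arctan2(.075-m(t)[0],-(m(t)[1]-.02))),np.hypot(*(m(t)-[.075,.02])))
# tail plate top at z=.09, blue body front top at .072
for n,uv in (("tailtopL",(62,145)),("tailtopR",(66,232)),("frontL",(247,157)),("frontR",(254,218)),):
    z=.09 if "tail" in n else .072
    w=plane(s,f(*uv),z); print(n,w[:2].round(4),m(w).round(4))
for n,z,uv in (("hub",.09,(463,258)),("hub",.08,(463,258)),("railtop L start",.066,(300,103)),("rail R start",.066,(318,262)),("Lbend",.066,(362,130)),("Rbend",.066,(378,230)),("guardNW",.109,(532,65)),("SW",.109,(550,217)),("NE",.109,(686,65)),("SE",.109,(720,215))): print(n,z,m(plane(s,f(*uv),z)).round(4))
```

```text
A [ 0.4259 -0.1054]
B [ 0.6195 -0.1287]
C [0.6797 0.3145]
G [0.4802 0.159 ]
machine [0.55512911 0.12743311] -7.669551633619944 [ 0.0023  0.0027 -0.0029  0.0006 -0.0037 -0.0015  0.0043 -0.0019]
knob [0.65109379 0.01170116 0.10968   ]
tail [ 0.53162471 -0.09787607  0.08442261]
knob m [ 0.11055173 -0.10188924] lever -16.26051066489948 0.12696815413636586
tailtopL [ 0.5057 -0.0951] [-0.0193 -0.2271]
tailtopR [ 0.5735 -0.1031] [ 0.0489 -0.2261]
frontL [0.522  0.0249] [-0.0191 -0.106 ]
frontR [0.5704 0.0192] [ 0.0296 -0.1052]
hub 0.09 [0.0761 0.0201]
hub 0.08 [0.0696 0.0225]
railtop L start 0.066 [-0.0675 -0.0662]
rail R start 0.066 [ 0.0606 -0.0665]
Lbend 0.066 [-0.0435 -0.027 ]
Rbend 0.066 [ 0.0372 -0.0256]
guardNW 0.109 [-0.0609  0.0818]
SW 0.109 [0.0599 0.0736]
NE 0.109 [-0.0577  0.1825]
SE 0.109 [0.0617 0.179 ]
```

Machine at about (0.554, 0.127), yaw about -7.5°. The fitted sizes agree to within about 4 mm, including rail ends, guard and hub. The lever is at about -16° and the carriage sits just before the mouth. The tower is between the arm and the bed, so I first retract, then swing round close to the base.

>>> carry_out --plan '[{"grip":0.7,"dp":[-0.04,0,-0.01],"rotation":[0,0,0]},{"grip":0.7,"dp":[-0.04,0,-0.01],"rotation":[0,0,0]},{"grip":0.7,"dp":[-0.04,0,-0.01],"rotation":[0,0,0]},{"grip":0.7,"dp":[-0.04,0,0],"rotation":[0,0,0]},{"grip":0.7,"dp":[-0.04,0,0],"rotation":[0,0,0]},{"grip":0.7,"dp":[-0.01,0,0],"rotation":[0,0,0]}]'

```text
time_s: 0.6
tool_pos: [0.1058, 0.4178, 0.2414]
tool_rot: [-180.0, 1.3, 75.8]
force: [0.5, 0.6, 0.1]
grip_width: 0.0548
```

>>> carry_out --plan '[{"grip":0.7,"dp":[0,0.037,0],"rotation":[0,0,5]},{"grip":0.7,"dp":[-0.0017,0.037,0],"rotation":[0,0,5]},{"grip":0.7,"dp":[-0.0017,0.037,0],"rotation":[0,0,5]},{"grip":0.7,"dp":[-0.0017,0.037,0],"rotation":[0,0,5]},{"grip":0.7,"dp":[-0.0017,0.037,0],"rotation":[0,0,5]},{"grip":0.7,"dp":[-0.0017,0.037,0],"rotation":[0,0,5]},{"grip":0.7,"dp":[-0.0017,0.037,0],"rotation":[0,0,5]},{"grip":0.7,"dp":[-0.0017,0.037,0],"rotation":[0,0,5]}]'

```text
time_s: 1.27
tool_pos: [0.3453, 0.2487, 0.2419]
tool_rot: [179.3, 0.9, 35.2]
force: [0.2, -0.1, 0.4]
grip_width: 0.0266
```

>>> carry_out --plan '[{"grip":0.7,"dp":[0,0.037,0],"rotation":[0,0,5]},{"grip":0.7,"dp":[-0.0017,0.037,0],"rotation":[0,0,5]},{"grip":0.7,"dp":[-0.0017,0.037,0],"rotation":[0,0,5]},{"grip":0.7,"dp":[-0.0017,0.037,0],"rotation":[0,0,5]},{"grip":0.7,"dp":[-0.0017,0.037,0],"rotation":[0,0,5]},{"grip":0.7,"dp":[0,0.037,0],"rotation":[0,0,5]},{"grip":0.7,"dp":[0,0.037,0],"rotation":[0,0,5]},{"grip":0.7,"dp":[0,0.037,0],"rotation":[0,0,5]}]'

```text
time_s: 1.93
tool_pos: [0.4264, -0.0461, 0.2447]
tool_rot: [178.8, 0.3, -6.9]
force: [1.3, 0.4, 0.5]
grip_width: 0.0264
```

>>> carry_out --plan '[{"grip":0.7,"dp":[0.029,0.025,0],"rotation":[0,0,0]},{"grip":0.7,"dp":[0.029,0.025,0],"rotation":[0,0,0]},{"grip":0.7,"dp":[0.029,0.025,0],"rotation":[0,0,0]},{"grip":0.7,"dp":[0.029,0.025,0],"rotation":[1,0,0]},{"grip":0.7,"dp":[0,0,0],"rotation":[0,0,0]}]'

```text
time_s: 2.35
tool_pos: [0.5285, -0.1744, 0.2445]
tool_rot: [179.8, 0.2, -7.7]
force: [-0.6, 1.2, -0.8]
grip_width: 0.0262
```

Run:
```python
from h import *
p=env.camera_params("wrist"); im=env.read_camera("wrist"); cv2.imwrite("pics/w1.png",im[:,:,::-1]); np.save("w1.npy",p,allow_pickle=True)
print((-p["R"].T@p["t"]).round(3),p["R"].round(3).tolist(),env.get_obs()["tool_pos"],env.get_obs()["tool_rot"])
print(proj(p,np.array([.54,-.1,.09])))
for c in("orange","blue","red","green"):
  for b in blobs(im,c,(0,0,560,420),60): print(c,b[0],b[1],cv2.boxPoints(b[2]).round(1).tolist())
```

```text
[ 0.54  -0.102  0.406] [[0.991, -0.133, -0.004], [-0.127, -0.956, 0.266], [-0.039, -0.263, -0.964]] [ 0.52693388 -0.17154115  0.24485663] [179.93676785   0.33448927  -7.60472472]
[281.65265746 124.98452121]
orange [ 92.5 150.2] 633 [[64.5999984741211, 152.1999969482422], [66.4000015258789, 140.10000610351562], [119.5999984741211, 148.0], [117.80000305175781, 160.10000610351562]]
blue [270.6  80.1] 3265 [[236.89999389648438, 0.0], [299.0, -0.6000000238418579], [300.1000061035156, 115.5999984741211], [238.0, 116.19999694824219]]
```

View pics/w1.png

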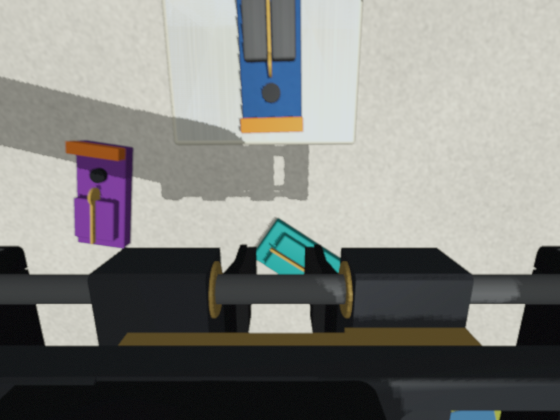

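The wrist view shows the blue carriage at (270,60) on the bed, its tail plate at rows 118–132 and columns 242–302. The purple and turquoise look-alikes are off the bed at (100,190) and (295,245).

Run:
```python
from h import *
p=np.load("w1.npy",allow_pickle=True).item()
im=cv2.imread("pics/w1.png")[:,:,::-1].copy()
h=cv2.cvtColor(im,cv2.COLOR_RGB2HSV)
m=cv2.inRange(h,np.array((8,150,120)),np.array((20,255,255)));m[:105]=0;m[140:]=0;m[:,:230]=0;m[:,310:]=0
r=cv2.minAreaRect(np.argwhere(m>0)[:,::-1].astype(np.float32)); bp=cv2.boxPoints(r); print(bp.round(1).tolist())
W=[plane(p,q,.09)[:2] for q in bp]
for q in W: print("tailtop",q.round(4))
b=cv2.inRange(h,np.array((104,120,60)),np.array((122,255,255)))
for v in (5,25,45,70,105):
    x=np.where(b[v,225:315])[0]+225; L=plane(p,(x[0],v),.072);R=plane(p,(x[-1]+1,v),.072); print(v,x[0],x[-1],L[:2].round(4),R[:2].round(4),((L+R)/2)[:2].round(4),np.linalg.norm(L-R).round(4))
g=cv2.GaussianBlur(cv2.cvtColor(im,cv2.COLOR_RGB2GRAY),(3,3),0)
for n,uv in(("SW",(176,143)),("SE",(354,143)),("Wtop",(164,5)),("Etop",(361,5))): print(n,plane(p,uv,.05)[:2].round(4))
```

```text
[[241.0, 131.0], [241.0, 118.0], [301.0, 118.0], [301.0, 131.0]]
tailtop [ 0.5006 -0.1003]
tailtop [ 0.5026 -0.0885]
tailtop [ 0.559  -0.0961]
tailtop [ 0.5577 -0.108 ]
5 237 299 [0.5133 0.011 ] [0.5708 0.0032] [0.542  0.0071] 0.058
25 238 299 [ 0.5114 -0.0053] [ 0.5689 -0.0131] [ 0.5401 -0.0092] 0.0579
45 240 299 [ 0.5105 -0.0222] [ 0.5669 -0.0299] [ 0.5387 -0.026 ] 0.0569
70 241 299 [ 0.5078 -0.0439] [ 0.5643 -0.0516] [ 0.5361 -0.0477] 0.057
105 243 300 [ 0.5045 -0.0758] [ 0.5616 -0.0835] [ 0.533  -0.0797] 0.0576
SW [ 0.4231 -0.1032]
SE [ 0.6158 -0.129 ]
Wtop [0.4404 0.0281]
Etop [0.6321 0.0021]
```

Machine (0.552, 0.127), yaw -7.55°. Tail face centre is at machine (0.008, -0.233), skewed about +1.7°. Next I descend behind the tail with two finger contacts and the tips above rail height.

>>> carry_out --plan '[{"grip":0.7,"dp":[0,0,0.035],"rotation":[0,0,-1.7]},{"grip":0.7,"dp":[0,0,0.035],"rotation":[0,0,0]},{"grip":0.7,"dp":[0,0,0.035],"rotation":[0,0,0]},{"grip":0.7,"dp":[0,0,0.035],"rotation":[0,0,0]},{"grip":0.7,"dp":[0,0,0.025],"rotation":[0,0,0]},{"grip":0.7,"dp":[0,0,0.005],"rotation":[0,0,0]},{"grip":0.7,"dp":[0,0,0],"rotation":[0,0,0]}]'

```text
time_s: 2.98
tool_pos: [0.5247, -0.1656, 0.0694]
tool_rot: [-179.7, 0.3, -5.7]
force: [-0.3, 0.0, 0.7]
grip_width: 0.0262
```

>>> carry_out --plan '[{"grip":0.7,"dp":[-0.001,-0.016,0],"rotation":[0,0,0]},{"grip":0.7,"dp":[-0.001,-0.014,0],"rotation":[0,0,0]},{"grip":0.7,"dp":[0,-0.005,0],"rotation":[0,0,0]},{"grip":0.7,"dp":[0,-0.005,0],"rotation":[0,0,0]}]'

```text
time_s: 3.32
tool_pos: [0.5279, -0.1241, 0.075]
tool_rot: [-179.6, 0.0, -5.7]
force: [-0.5, -0.1, 0.1]
grip_width: 0.0262
```

```bash
cat >> h.py <<'E'
MO=np.array([.552,.127]); A=np.radians(-7.55); RM=np.array([[np.cos(A),-np.sin(A)],[np.sin(A),np.cos(A)]])
def tom(X): return RM.T@(np.array(X)[:2]-MO)
def tow(x): return RM@np.array(x)+MO
def step(mx,my):
    "tool-frame dx,dy to go to machine point"
    o=env.get_obs(); y=np.radians(o["tool_rot"][2]); d=tow((mx,my))-o["tool_pos"][:2]
    return (d@[np.cos(y),np.sin(y)]).round(4),(d@[np.sin(y),-np.cos(y)]).round(4)
def st():
    o=env.get_obs(); print("t",round(o["time_s"],2),"tcp m",tom(o["tool_pos"]).round(4),"z",o["tool_pos"][2].round(4),"rot",o["tool_rot"].round(1),"F",o["force"].round(1),"grip",round(o["grip_width"],4))
E
python3 - <<'E'
from h import *
st()
s=env.camera_params("scene"); im=env.read_camera("scene"); cv2.imwrite("pics/s1.png",im[:,:,::-1])
for b in blobs(im,"orange",(250,170,440,260)): print(b[0],b[1])
E
```

```text
t 3.32 tcp m [ 0.0092 -0.2521] z 0.075 rot [-179.6    0.    -5.7] F [-0.5 -0.1  0.1] grip 0.0262
```

>>> carry_out --plan '[{"grip":0.7,"dp":[0,-0.005,0.004],"rotation":[0,0,0]},{"grip":0.7,"dp":[0,-0.006,0.002],"rotation":[0,0,0]},{"grip":0.7,"dp":[0,-0.006,0],"rotation":[0,0,0]},{"grip":0.7,"dp":[0,-0.006,0],"rotation":[0,0,0]}]'

```text
time_s: 3.7
tool_pos: [0.5322, -0.1084, 0.0728]
tool_rot: [179.9, -0.4, -6.0]
force: [-0.3, -3.3, -2.0]
grip_width: 0.0262
```

```bash
python3 -c "
from h import *
st()"
```

```text
t 3.7 tcp m [ 0.0113 -0.2359] z 0.0728 rot [179.9  -0.4  -6. ] F [-0.3 -3.3 -2. ] grip 0.0262
```

>>> carry_out --plan '[{"grip":0.7,"dp":[-0.0015,-0.012,0.002],"rotation":[0,0,0.3]},{"grip":0.7,"dp":[-0.0015,-0.012,0.001],"rotation":[0,0,0.3]},{"grip":0.7,"dp":[-0.0015,-0.012,0.001],"rotation":[0,0,0.3]},{"grip":0.7,"dp":[-0.0015,-0.012,0.001],"rotation":[0,0,0.3]},{"grip":0.7,"dp":[-0.0015,-0.012,0.001],"rotation":[0,0,0.3]},{"grip":0.7,"dp":[0,-0.006,0],"rotation":[0,0,0]}]'

```text
time_s: 4.2
tool_pos: [0.536, -0.0628, 0.072]
tool_rot: [178.5, -1.2, -8.5]
force: [-0.8, -3.0, -3.0]
grip_width: 0.0263
```

```bash
cat > chk.py <<'E'
import sys
from h import *
st()
p=env.camera_params("wrist"); im=env.read_camera("wrist"); cv2.imwrite(f"pics/{sys.argv[1]}.png",im[:,:,::-1])
h=cv2.cvtColor(im,cv2.COLOR_RGB2HSV); b=cv2.inRange(h,np.array((104,120,50)),np.array((122,255,255)))
# body side edges at z=.072, in machine axes
o=tom(env.get_obs()["tool_pos"]); pts=[]
for my in np.arange(o[1]+.02,o[1]+.16,.012):
    u=proj(p,np.r_[tow((o[0],my)),.072]); v=int(round(u[1]))
    if not 0<=v<420: continue
    x=np.where(b[v,max(0,int(u[0])-60):int(u[0])+60])[0]+max(0,int(u[0])-60)
    if len(x)<8: continue
    L=tom(plane(p,(x[0],v),.072)); R=tom(plane(p,(x[-1]+1,v),.072)); pts.append((R[1],L[0],R[0])); print(v,"y",R[1].round(4),"x",L[0].round(4),R[0].round(4))
E
python3 chk.py w2
```

```text
t 4.2 tcp m [ 0.0091 -0.1903] z 0.072 rot [178.5  -1.2  -8.5] F [-0.8 -3.  -3. ] grip 0.0263
207 y -0.1575 x -0.0208 0.0369
185 y -0.1459 x -0.0205 0.0376
161 y -0.1337 x -0.0206 0.0377
136 y -0.1216 x -0.0202 0.0378
110 y -0.1095 x -0.0193 0.0378
```

View pics/w2.png

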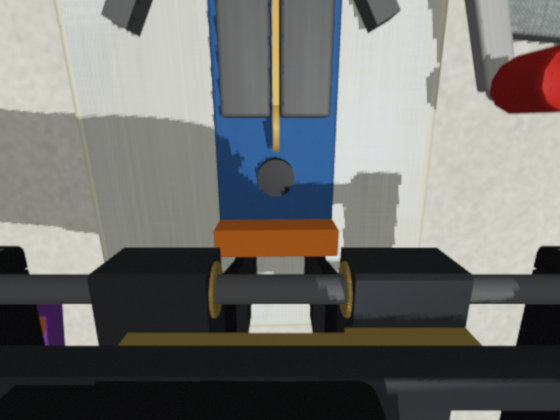

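The carriage is square to the track, but about 8 mm to the right. Its nose is just inside the flare, whose ends are at (130,10) and (378,10). I'll steer left.

>>> carry_out --plan '[{"grip":0.7,"dp":[-0.003,-0.006,0.001],"rotation":[0.7,-0.6,-1.2]},{"grip":0.7,"dp":[-0.003,-0.006,0.001],"rotation":[0.6,-0.6,-1.2]},{"grip":0.7,"dp":[-0.003,-0.006,0.001],"rotation":[0,0,-0.8]},{"grip":0.7,"dp":[-0.003,-0.006,0.001],"rotation":[0,0,0]}]'

```text
time_s: 4.58
tool_pos: [0.5337, -0.0473, 0.0717]
tool_rot: [179.3, -0.9, -5.5]
force: [2.2, -6.7, 3.4]
grip_width: 0.0261
```

```bash
python3 chk.py w3
```

```text
t 4.58 tcp m [ 0.0048 -0.1752] z 0.0717 rot [179.3  -0.9  -5.5] F [ 2.2 -6.7  3.4] grip 0.0261
207 y -0.141 x -0.0253 0.0324
185 y -0.1294 x -0.0256 0.0325
161 y -0.1172 x -0.0254 0.0325
136 y -0.1051 x -0.0253 0.0329
110 y -0.0929 x -0.0246 0.0328
84 y -0.0814 x -0.024 0.0322
```

>>> carry_out --plan '[{"grip":0.7,"dp":[-0.002,-0.007,0.001],"rotation":[0,0,0.5]},{"grip":0.7,"dp":[-0.002,-0.007,0.001],"rotation":[0.3,-0.4,0.5]},{"grip":0.7,"dp":[-0.0015,-0.007,0.001],"rotation":[0.3,-0.4,0.5]},{"grip":0.7,"dp":[-0.0015,-0.007,0.001],"rotation":[0,0,0]},{"grip":0.7,"dp":[0,-0.007,0.001],"rotation":[0,0,0]}]'

```text
time_s: 5.05
tool_pos: [0.535, -0.0272, 0.0711]
tool_rot: [179.1, -0.7, -7.8]
force: [-3.5, -8.6, 7.5]
grip_width: 0.0263
```

```bash
python3 chk.py w4
```

```text
t 5.05 tcp m [ 0.0034 -0.1551] z 0.0711 rot [179.1  -0.7  -7.8] F [-3.5 -8.6  7.5] grip 0.0263
207 y -0.1218 x -0.0268 0.0311
184 y -0.1097 x -0.0267 0.0311
161 y -0.0981 x -0.0265 0.0312
136 y -0.086 x -0.0258 0.0311
110 y -0.074 x -0.0251 0.0311
```

>>> carry_out --plan '[{"grip":0.7,"dp":[-0.001,-0.01,0],"rotation":[0,0,0]},{"grip":0.7,"dp":[-0.001,-0.01,0],"rotation":[0.3,-0.3,0]},{"grip":0.7,"dp":[-0.0005,-0.01,0],"rotation":[0.3,-0.3,0]},{"grip":0.7,"dp":[0,-0.01,0],"rotation":[0,0,0]},{"grip":0.7,"dp":[0,-0.01,0],"rotation":[0,0,0]},{"grip":0.7,"dp":[0,-0.01,0],"rotation":[0,0,0]}]'

```text
time_s: 5.6
tool_pos: [0.5403, 0.0221, 0.0709]
tool_rot: [179.1, -0.1, -8.4]
force: [-1.7, -8.5, 3.6]
grip_width: 0.026
```

```bash
python3 chk.py w5
```

```text
t 5.6 tcp m [ 0.0022 -0.1055] z 0.0709 rot [ 1.791e+02 -1.000e-01 -8.400e+00] F [-1.7 -8.5  3.6] grip 0.026
205 y -0.0713 x -0.0276 0.0307
182 y -0.0593 x -0.0274 0.0308
158 y -0.0473 x -0.027 0.0309
133 y -0.0353 x -0.0267 0.031
107 y -0.0233 x -0.0264 0.0306
```

>>> carry_out --plan '[{"grip":0.7,"dp":[0,-0.011,-0.001],"rotation":[0.3,0,-0.3]},{"grip":0.7,"dp":[0,-0.011,0],"rotation":[0.3,0,-0.3]},{"grip":0.7,"dp":[0,-0.011,0],"rotation":[0,0,0]},{"grip":0.7,"dp":[0,-0.011,0],"rotation":[0,0,0]},{"grip":0.7,"dp":[0,-0.011,0],"rotation":[0,0,0]},{"grip":0.7,"dp":[0,-0.011,0],"rotation":[0,0,0]},{"grip":0.7,"dp":[0,-0.011,0],"rotation":[0,0,0]},{"grip":0.7,"dp":[0,-0.011,0],"rotation":[0,0,0]}]'

```text
time_s: 6.32
tool_pos: [0.5508, 0.0979, 0.0712]
tool_rot: [178.8, 0.3, -8.2]
force: [-2.2, -9.5, 5.8]
grip_width: 0.026
```

```bash
python3 chk.py w6
```

```text
t 6.32 tcp m [ 0.0026 -0.029 ] z 0.0712 rot [178.8   0.3  -8.2] F [-2.2 -9.5  5.8] grip 0.026
204 y 0.0058 x -0.0268 0.0315
181 y 0.0178 x -0.027 0.0316
157 y 0.0297 x -0.0268 0.0316
132 y 0.0417 x -0.0264 0.0312
106 y 0.0536 x -0.0261 0.0307
```

>>> carry_out --plan '[{"grip":0.7,"dp":[0,-0.01,-0.001],"rotation":[0.4,0,-0.3]},{"grip":0.7,"dp":[0,-0.01,0],"rotation":[0.4,0,-0.3]},{"grip":0.7,"dp":[0,-0.01,0],"rotation":[0,0,0]},{"grip":0.7,"dp":[0,-0.01,0],"rotation":[0,0,0]},{"grip":0.7,"dp":[0,-0.008,0],"rotation":[0,0,0]},{"grip":0.7,"dp":[0,-0.006,0],"rotation":[0,0,0]},{"grip":0.7,"dp":[0,-0.006,0],"rotation":[0,0,0]}]'

```text
time_s: 6.95
tool_pos: [0.5579, 0.1502, 0.0714]
tool_rot: [178.9, 0.7, -7.8]
force: [-2.3, -8.5, 4.5]
grip_width: 0.0261
```

```bash
python3 -c "
from h import *
st()"
```

```text
t 6.95 tcp m [0.0028 0.0237] z 0.0714 rot [178.9   0.7  -7.8] F [-2.3 -8.5  4.5] grip 0.0261
```

>>> carry_out --plan '[{"grip":0.7,"dp":[0,-0.006,0],"rotation":[0.4,0,0]},{"grip":0.7,"dp":[0,-0.006,0],"rotation":[0,0,0]},{"grip":0.7,"dp":[0,-0.006,0],"rotation":[0,0,0]}]'

```text
time_s: 7.2
tool_pos: [0.5587, 0.1563, 0.0713]
tool_rot: [178.3, 1.0, -8.1]
force: [-4.9, -18.2, 9.1]
grip_width: 0.0263
```

>>> carry_out --plan '[{"grip":0.7,"dp":[0,-0.006,0],"rotation":[0,0,0]},{"grip":0.7,"dp":[0,-0.006,0],"rotation":[0,0,0]}]'

```text
time_s: 7.37
tool_pos: [0.5585, 0.156, 0.0713]
tool_rot: [177.4, 1.3, -8.4]
force: [-4.1, -15.2, 9.5]
grip_width: 0.0263
```

```bash
python3 -c "
from h import *
st()"
```

```text
t 7.37 tcp m [0.0026 0.0296] z 0.0713 rot [177.4   1.3  -8.4] F [ -4.1 -15.2   9.5] grip 0.0263
```

It stalls at y = 29.6 mm (30.5 expected) with the force doubled, so it is at the stop. One firmer nudge, then I back off and rise.

>>> carry_out --plan '[{"grip":0.7,"dp":[0,-0.012,0],"rotation":[1,0,-0.5]},{"grip":0.7,"dp":[0,-0.012,0],"rotation":[1,0,0]}]'

```text
time_s: 7.53
tool_pos: [0.5585, 0.1562, 0.0711]
tool_rot: [177.6, 1.9, -8.4]
force: [-7.3, -24.6, 14.1]
grip_width: 0.0265
```

>>> carry_out --plan '[{"grip":0.7,"dp":[0,0.015,0],"rotation":[0,0,0]},{"grip":0.7,"dp":[0,0.02,0],"rotation":[0,0,0]},{"grip":0.7,"dp":[0,0.02,-0.02],"rotation":[1,0,0]},{"grip":0,"dp":[0,0.02,-0.035],"rotation":[0,-0.6,0]},{"grip":0,"dp":[0,0.02,-0.035],"rotation":[0,-0.6,0]},{"grip":0,"dp":[0,0.02,-0.03],"rotation":[0,0,0]},{"grip":0,"dp":[0,0.015,0],"rotation":[0,0,0]}]'

```text
time_s: 8.12
tool_pos: [0.5414, 0.0352, 0.1953]
tool_rot: [179.3, 3.8, -7.8]
force: [1.0, -0.8, 0.3]
grip_width: 0.0454
```

Run:
```python
from h import *
st()
p=env.camera_params("wrist"); im=env.read_camera("wrist"); cv2.imwrite("pics/w8.png",im[:,:,::-1]); np.save("w8.npy",p,allow_pickle=True)
for n,X in dict(home=(0,.04,.09),rail=(-.034,.0,.066),railR=(.034,0,.066),mark=(-.074,.02,.05),hub=(.075,.02,.08)).items(): print(n,proj(p,np.r_[tow(X[:2]),X[2]]).round(1))
for c in("orange","red","green"):
  for b in blobs(im,c,(0,0,560,420),60): print(c,b[0],b[1],cv2.boxPoints(b[2]).round(1).tolist())
```

```text
t 8.12 tcp m [ 0.0016 -0.0924] z 0.1953 rot [179.3   3.8  -7.8] F [ 1.  -0.8  0.3] grip 0.0454
home [285.6  44.7]
rail [247.9 103.3]
railR [326.8 102.5]
mark [206.4  81.4]
hub [381.6  73.9]
orange [286.9  46.3] 87 [[253.0, 46.0], [326.0, 45.0], [326.0, 46.400001525878906], [253.0, 47.400001525878906]]
red [421.8 232.4] 794 [[399.5, 227.5], [417.5, 209.5], [444.0, 236.0], [426.0, 254.0]]
green [204.8  81.2] 596 [[184.0, 74.0], [225.0, 74.0], [225.0, 89.0], [184.0, 89.0]]
```

View pics/w8.png

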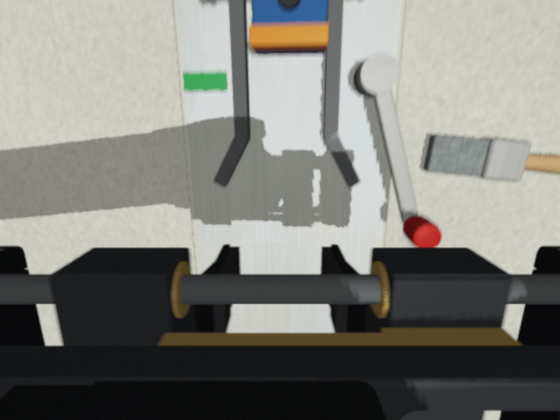

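The wrist view shows the carriage's tail plate at (288,37) in the track. The green mark is at (205,81), the hub at (378,76) and the red knob at (422,232).

Run:
```python
from h import *
p=np.load("w8.npy",allow_pickle=True).item(); im=cv2.imread("pics/w8.png")[:,:,::-1]
print([(v,im[v,288].tolist()) for v in range(18,64,2)])
for y in (.03,.035,.04,.045,.054): print(y,proj(p,np.r_[tow((0,y)),.09]).round(1),proj(p,np.r_[tow((0,y)),.05]).round(1))
h=cv2.cvtColor(im.copy(),cv2.COLOR_RGB2HSV); m=cv2.inRange(h,(0,150,60),(5,255,255))|cv2.inRange(h,(172,150,60),(180,255,255)); m[:,:380]=0
q=np.argwhere(m>0)[:,::-1].astype(np.float32); print(len(q),cv2.boxPoints(cv2.minAreaRect(q)).tolist(),q.mean(0))
for z in(.1,.101,.116):print(z,tom(plane(p,q.mean(0),z)).round(4))
for a in(-14,-16,-18,-20):
    k=(.075-.13*np.sin(np.radians(a)),.02-.13*np.cos(np.radians(a))); print(a,np.round(k,4),[proj(p,np.r_[tow(k),z]).round(1) for z in (.086,.1,.116)])
```

```text
[(18, [51, 97, 154]), (20, [59, 99, 153]), (22, [132, 112, 140]), (24, [173, 126, 123]), (26, [198, 138, 90]), (28, [212, 148, 63]), (30, [213, 150, 64]), (32, [213, 151, 64]), (34, [213, 153, 66]), (36, [213, 153, 66]), (38, [213, 154, 67]), (40, [213, 153, 67]), (42, [201, 140, 58]), (44, [181, 119, 48]), (46, [149, 88, 32]), (48, [91, 51, 34]), (50, [69, 45, 47]), (52, [63, 65, 75]), (54, [152, 157, 158]), (56, [189, 193, 191]), (58, [209, 213, 211]), (60, [212, 216, 213]), (62, [212, 216, 214])]
0.03 [285.6  59.2] [287.9  68.1]
0.035 [285.6  52. ] [287.9  61.9]
0.04 [285.6  44.7] [287.9  55.7]
0.045 [285.6  37.3] [287.9  49.4]
0.054 [285.6  23.8] [288.   37.9]
820 [[399.00006103515625, 228.00003051757812], [417.50006103515625, 209.50003051757812], [444.50006103515625, 236.50003051757812], [426.00006103515625, 255.00003051757812]] [421.7805  232.39757]
0.1 [ 0.1129 -0.1039]
0.101 [ 0.1125 -0.1036]
0.116 [ 0.1066 -0.0985]
-14 [ 0.1064 -0.1061] [array([408.1, 229.4]), array([413.5, 234.8]), array([420.4, 241.6])]
-16 [ 0.1108 -0.105 ] [array([413.4, 228.2]), array([419.1, 233.5]), array([426.3, 240.3])]
-18 [ 0.1152 -0.1036] [array([418.7, 226.8]), array([424.7, 232.1]), array([432.3, 238.8])]
-20 [ 0.1195 -0.1022] [array([424. , 225.3]), array([430.3, 230.5]), array([438.3, 237.1])]
```

Home confirmed: the rear top edge of the tail is at y ≈ 40–41 mm. Lever knob is at machine (0.112, -0.104), angle about -17°. I move over it and level the tool.

>>> carry_out --plan '[{"grip":0,"dp":[0.028,0.003,0],"rotation":[0.7,1.3,0]},{"grip":0,"dp":[0.028,0.003,0],"rotation":[0,1.3,0]},{"grip":0,"dp":[0.028,0.003,0],"rotation":[0,1.2,0]},{"grip":0,"dp":[0.026,0.003,0],"rotation":[0,0,0]},{"grip":0,"dp":[0,0,0],"rotation":[0,0,0]}]'

```text
time_s: 8.58
tool_pos: [0.6491, 0.0142, 0.184]
tool_rot: [-179.2, 0.3, -7.6]
force: [-1.3, -0.8, 0.7]
grip_width: 0.0815
```

```bash
python3 -c "
from h import *
st(); print(step(.112,-.104))"
```

```text
t 8.58 tcp m [ 0.1111 -0.099 ] z 0.184 rot [-179.2    0.3   -7.6] F [-1.3 -0.8  0.7] grip 0.0815
(np.float64(0.0009), np.float64(0.005))
```

>>> carry_out --plan '[{"grip":0,"dp":[0.001,0.004,0.03],"rotation":[-0.8,0,0]},{"grip":0,"dp":[0,0.001,0.03],"rotation":[0,0,0]},{"grip":0,"dp":[0,0,0.02],"rotation":[0,0,0]},{"grip":0,"dp":[0,0,0.008],"rotation":[0,0,0]},{"grip":0,"dp":[0,0,0.002],"rotation":[0,0,0]}]'

```text
time_s: 9.0
tool_pos: [0.6475, 0.0191, 0.0842]
tool_rot: [-179.6, 0.7, -7.3]
force: [-0.6, 0.5, -0.1]
grip_width: 0.0869
```

```bash
python3 -c "
from h import *
st(); print(step(.112,-.104))
p=env.camera_params('wrist');print(proj(p,np.r_[tow((.112,-.104)),.116]))
im=env.read_camera('wrist')
h=cv2.cvtColor(im.copy(),cv2.COLOR_RGB2HSV); m=cv2.inRange(h,(0,150,50),(5,255,255))|cv2.inRange(h,(172,150,50),(180,255,255)); q=np.argwhere(m>0); print(len(q),len(q) and (q.min(0),q.max(0)))"
```

```text
t 9.0 tcp m [ 0.1089 -0.0944] z 0.0842 rot [-179.6    0.7   -7.3] F [-0.6  0.5 -0.1] grip 0.0869
(np.float64(0.0031), np.float64(0.0096))
[284.50732404 313.33516115]
1053 (array([262, 262]), array([323, 307]))
```

>>> carry_out --plan '[{"grip":0,"dp":[0.003,0.008,-0.005],"rotation":[0,0,0]},{"grip":0,"dp":[0,0.003,-0.002],"rotation":[0,0,0]}]'

```text
time_s: 9.22
tool_pos: [0.649, 0.01, 0.0919]
tool_rot: [-179.5, 0.7, -7.1]
force: [0.4, -0.8, -0.6]
grip_width: 0.0869
```

```bash
python3 -c "
from h import *
st(); print(step(.112,-.104))"
```

```text
t 9.22 tcp m [ 0.1115 -0.1033] z 0.0919 rot [-179.5    0.7   -7.1] F [ 0.4 -0.8 -0.6] grip 0.0869
(np.float64(0.0005), np.float64(0.0007))
```

>>> carry_out --force 12 --plan '[{"grip":1,"dp":[0,0,0],"rotation":[0,0,0]},{"grip":1,"dp":[0,0,0],"rotation":[0,0,0]},{"grip":1,"dp":[0,0,0],"rotation":[0,0,0]},{"grip":1,"dp":[0,0,0],"rotation":[0,0,0]},{"grip":1,"dp":[0,0,0],"rotation":[0,0,0]},{"grip":1,"dp":[0,0,0],"rotation":[0,0,0]},{"grip":1,"dp":[0,0,0],"rotation":[0,0,0]},{"grip":1,"dp":[0,0,0],"rotation":[0,0,0]}]'

```text
time_s: 9.88
tool_pos: [0.6529, 0.0081, 0.0991]
tool_rot: [-179.3, 0.1, -7.2]
force: [-0.1, 0.5, 0.2]
grip_width: 0.0416
```

```bash
cat >> h.py <<'E'
def lev():
    o=env.get_obs(); k=tom(o["tool_pos"])-[.075,.02]; a=np.degrees(np.arctan2(-k[0],-k[1])); print("angle",a.round(1),"r",np.hypot(*k).round(4)); return a
def arc(a1,n,r=.13):
    st(); a0=lev(); o=env.get_obs(); y=np.radians(o["tool_rot"][2]); prev=tom(o["tool_pos"])
    for a in np.radians(np.linspace(a0,a1,n+1)[1:]):
        q=np.array([.075-r*np.sin(a),.02-r*np.cos(a)]); d=RM@(q-prev); prev=q
        print((d@[np.cos(y),np.sin(y)]).round(4),(d@[np.sin(y),-np.cos(y)]).round(4))
E
python3 -c "
from h import *
arc(15,7)"
```

```text
t 9.88 tcp m [ 0.1157 -0.1046] z 0.0991 rot [-1.793e+02  1.000e-01 -7.200e+00] F [-0.1  0.5  0.2] grip 0.0416
angle -18.1 r 0.131
-0.0107 0.0019
-0.0105 0.002
-0.0107 0.0011
-0.0107 0.0002
-0.0107 -0.0007
-0.0106 -0.0015
-0.0104 -0.0024
```

>>> carry_out --force 12 --plan '[{"grip":1,"dp":[-0.002,0,0.004],"rotation":[0,0,0]},{"grip":1,"dp":[-0.001,0,0.003],"rotation":[0,0,0]},{"grip":1,"dp":[0,0,0.001],"rotation":[0,0,0]},{"grip":1,"dp":[0,0,0.001],"rotation":[0,0,0]},{"grip":1,"dp":[0,0,0],"rotation":[0,0,0]}]'

```text
time_s: 10.3
tool_pos: [0.6504, 0.009, 0.0909]
tool_rot: [-179.3, 0.0, -7.2]
force: [0.3, -0.4, -1.9]
grip_width: 0.0234
```

```bash
python3 -c "
from h import *
arc(15,7)"
```

```text
t 10.3 tcp m [ 0.113  -0.1041] z 0.0909 rot [-179.3    0.    -7.2] F [ 0.3 -0.4 -1.9] grip 0.0234
angle -17.0 r 0.1298
-0.01 0.0028
-0.0102 0.0018
-0.0103 0.0009
-0.0104 0.0001
-0.0104 -0.0007
-0.0103 -0.0015
-0.0101 -0.0024
```

Gripped (23.4 mm opening on the 24 mm knob). Now I swing it along the arc.

>>> carry_out --plan '[{"grip":1,"dp":[-0.01,0.0028,0],"rotation":[0,0,0]},{"grip":1,"dp":[-0.0102,0.0018,0],"rotation":[0,0,0]},{"grip":1,"dp":[-0.0103,0.0009,0],"rotation":[0,0,0]},{"grip":1,"dp":[-0.0104,0,0],"rotation":[0,0,0]},{"grip":1,"dp":[-0.0104,-0.0007,0],"rotation":[0,0,0]},{"grip":1,"dp":[-0.0103,-0.0015,0],"rotation":[0,0,0]},{"grip":1,"dp":[-0.0101,-0.0024,0],"rotation":[0,0,0]}]'

```text
time_s: 10.88
tool_pos: [0.5848, 0.008, 0.0906]
tool_rot: [-179.8, -1.1, -7.8]
force: [1.8, -3.0, 0.4]
grip_width: 0.0239
```

```bash
python3 -c "
from h import *
arc(50,8)"
```

```text
t 10.88 tcp m [ 0.0481 -0.1137] z 0.0906 rot [-179.8   -1.1   -7.8] F [ 1.8 -3.   0.4] grip 0.0239
angle 11.4 r 0.1364
-0.0094 -0.0088
-0.0104 -0.0035
-0.0101 -0.0043
-0.0097 -0.0052
-0.0092 -0.0059
-0.0087 -0.0067
-0.0081 -0.0074
-0.0074 -0.0081
```

>>> carry_out --plan '[{"grip":1,"dp":[-0.0094,-0.006,0],"rotation":[0,0,0]},{"grip":1,"dp":[-0.0104,-0.006,0],"rotation":[0,0.5,0]},{"grip":1,"dp":[-0.0101,-0.0055,0],"rotation":[0,0.5,0]},{"grip":1,"dp":[-0.0097,-0.0055,0],"rotation":[0,0,0]},{"grip":1,"dp":[-0.0092,-0.006,0],"rotation":[0,0,0]},{"grip":1,"dp":[-0.0087,-0.0067,0],"rotation":[0,0,0]},{"grip":1,"dp":[-0.0081,-0.0074,0],"rotation":[0,0,0]}]'

```text
time_s: 11.47
tool_pos: [0.5268, 0.05, 0.0903]
tool_rot: [179.7, -2.8, -8.7]
force: [1.2, -2.6, 1.4]
grip_width: 0.024
```

```bash
python3 -c "
from h import *
arc(75,7)"
```

```text
t 11.47 tcp m [-0.0149 -0.0796] z 0.0903 rot [179.7  -2.8  -8.7] F [ 1.2 -2.6  1.4] grip 0.024
angle 42.1 r 0.1342
-0.005 -0.0105
-0.0071 -0.0079
-0.0065 -0.0085
-0.0057 -0.009
-0.005 -0.0094
-0.0042 -0.0098
-0.0034 -0.0101
```

>>> carry_out --plan '[{"grip":1,"dp":[-0.006,-0.0095,0],"rotation":[0,-1,-0.5]},{"grip":1,"dp":[-0.0071,-0.009,0],"rotation":[0,-1,-0.5]},{"grip":1,"dp":[-0.0065,-0.009,0],"rotation":[0,-1,0]},{"grip":1,"dp":[-0.0057,-0.009,0],"rotation":[0,0,0]},{"grip":1,"dp":[-0.005,-0.0094,0],"rotation":[0,0,0]},{"grip":1,"dp":[-0.0042,-0.0098,0],"rotation":[0,0,0]}]'

```text
time_s: 11.97
tool_pos: [0.4996, 0.1106, 0.0899]
tool_rot: [179.5, 0.4, -7.9]
force: [2.9, -2.5, 0.2]
grip_width: 0.0235
```

```bash
python3 -c "
from h import *
arc(88,5)"
```

```text
t 11.97 tcp m [-0.0498 -0.0232] z 0.0899 rot [179.5   0.4  -7.9] F [ 2.9 -2.5  0.2] grip 0.0235
angle 70.9 r 0.1321
-0.0004 -0.0081
-0.0019 -0.0075
-0.0015 -0.0076
-0.001 -0.0077
-0.0005 -0.0077
```

>>> carry_out --plan '[{"grip":1,"dp":[-0.0004,-0.0081,0],"rotation":[0,0,0]},{"grip":1,"dp":[-0.0015,-0.0075,0],"rotation":[0,0,0]},{"grip":1,"dp":[-0.0015,-0.0076,0],"rotation":[0,0,0]},{"grip":1,"dp":[-0.001,-0.0077,0],"rotation":[0,0,0]},{"grip":1,"dp":[0,-0.0077,0],"rotation":[0,0,0]}]'

```text
time_s: 12.38
tool_pos: [0.498, 0.1544, 0.0896]
tool_rot: [179.4, 0.8, -7.8]
force: [-1.3, -3.0, 3.9]
grip_width: 0.0239
```

```bash
cat > red.py <<'E'
from h import *
st(); lev()
p=env.camera_params('wrist'); im=env.read_camera('wrist')
h=cv2.cvtColor(im.copy(),cv2.COLOR_RGB2HSV); m=cv2.inRange(h,(0,150,50),(5,255,255))|cv2.inRange(h,(172,150,50),(180,255,255)); q=np.argwhere(m>0)[:,::-1]; print(len(q),len(q) and (q.min(0),q.max(0),q.mean(0)))
for y in (.010,.015,.02,.025): print(y,proj(p,np.r_[tow((-.055,y+.012)),.116]).round(1),proj(p,np.r_[tow((-.055,y)),.116]).round(1))
cv2.imwrite('pics/w9.png',im[:,:,::-1])
s=env.camera_params('scene'); im=env.read_camera('scene'); cv2.imwrite('pics/s2.png',im[:,:,::-1])
E
python3 red.py
```

```text
t 12.38 tcp m [-0.0571  0.0201] z 0.0896 rot [179.4   0.8  -7.8] F [-1.3 -3.   3.9] grip 0.0239
angle 90.0 r 0.1321
1019 (array([258, 247]), array([302, 307]), array([280.33856722, 265.43670265]))
0.01 [282.4 285.7] [282.4 308.4]
0.015 [282.3 276. ] [282.4 299.1]
0.02 [282.3 266.1] [282.4 289.6]
0.025 [282.3 256. ] [282.4 279.9]
```

View pics/w9.png

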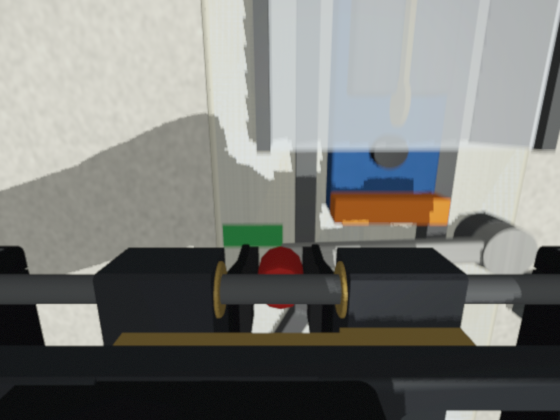

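The knob at (280,265) looks slightly beyond square (about 4°). I release and rise to measure the lever properly.

>>> carry_out --plan '[{"grip":0,"dp":[0,0,0],"rotation":[0,0,0]},{"grip":0,"dp":[0,0,0.002],"rotation":[0,0,0]},{"grip":0,"dp":[0,0,0],"rotation":[0,0,0]},{"grip":0,"dp":[0,0,-0.035],"rotation":[0,0,0]},{"grip":0,"dp":[0,0.02,-0.04],"rotation":[0,0,0]},{"grip":0,"dp":[0.02,0.035,-0.03],"rotation":[0,0,0]},{"grip":0,"dp":[0.02,0.035,0],"rotation":[0,0,0]},{"grip":0,"dp":[0,0,0],"rotation":[0,0,0]}]'

```text
time_s: 13.15
tool_pos: [0.5225, 0.0658, 0.1897]
tool_rot: [179.3, 1.2, -7.1]
force: [-0.2, -0.7, 0.1]
grip_width: 0.0691
```

```bash
cat > fin.py <<'E'
import sys
from h import *
st()
p=env.camera_params('wrist'); im=env.read_camera('wrist'); cv2.imwrite(f'pics/{sys.argv[1]}.png',im[:,:,::-1]); np.save(sys.argv[1]+".npy",p,allow_pickle=True)
h=cv2.cvtColor(im.copy(),cv2.COLOR_RGB2HSV); m=cv2.inRange(h,(0,150,50),(5,255,255))|cv2.inRange(h,(172,150,50),(180,255,255)); q=np.argwhere(m>0)[:,::-1]; print("red",len(q),q.min(0),q.max(0),q.mean(0), "m@.1",tom(plane(p,q.mean(0),.101)).round(4))
for a in (86,88,90,92,94,96):
    k=np.radians(a); k=(.075-.13*np.sin(k),.02-.13*np.cos(k)); print(a,[proj(p,np.r_[tow(k),z]).round(1).tolist() for z in(.086,.101,.116)])
for b in blobs(im,"green",(0,0,560,420),60): print("green",b[0],b[1],"m",tom(plane(p,b[0],.05)).round(4))
E
python3 fin.py w10
```

```text
t 13.15 tcp m [-0.0212 -0.0645] z 0.1897 rot [179.3   1.2  -7.1] F [-0.2 -0.7  0.1] grip 0.0691
red 817 [218  92] [251 122] [234.01101591 107.40514076] m@.1 [-0.0574  0.0219]
86 [[240.9, 122.8], [238.1, 122.7], [235.0, 122.6]]
88 [[240.4, 116.9], [237.6, 116.4], [234.4, 115.9]]
90 [[240.2, 110.9], [237.3, 110.1], [234.1, 109.1]]
92 [[240.1, 104.8], [237.3, 103.6], [234.0, 102.3]]
94 [[240.3, 98.7], [237.4, 97.2], [234.2, 95.4]]
96 [[240.7, 92.6], [237.8, 90.6], [234.6, 88.4]]
green [208.9 108.7] 237 m [-0.0883  0.023 ]
```

View pics/w10.png

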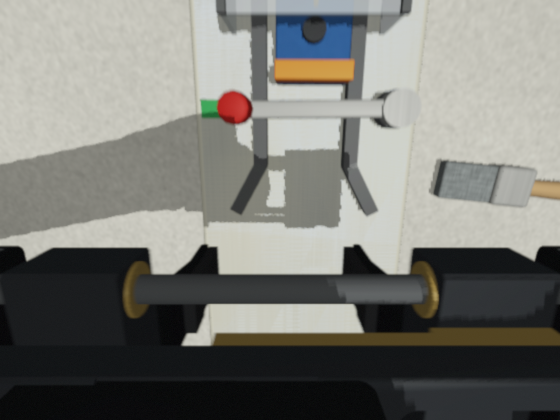

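The lever lies square across the track, with the knob at (234,107), the hub at (400,108) and the green mark at (209,109). The gripper is clear. Final check on the tail, then I hand in.

Run:
```python
from h import *
p=np.load("w10.npy",allow_pickle=True).item(); im=cv2.imread("pics/w10.png")[:,:,::-1]
for u in (285,315,345):
    g=im[55:95,u].astype(int); v=[55+i for i in range(40) if g[i,0]-g[i,2]>60]; print(u,v[0],v[-1],"rear bottom y",tom(plane(p,(u,v[-1]+1),.05)).round(4),"front top y",tom(plane(p,(u,v[0]),.09)).round(4))
st(); env.sign_off()
```

```text
285 60 80 rear bottom y [-0.0201  0.0466] front top y [-0.02    0.0563]
315 60 81 rear bottom y [0.0062 0.0459] front top y [0.0024 0.0564]
345 60 81 rear bottom y [0.0323 0.0461] front top y [0.0247 0.0565]
t 13.2 tcp m [-0.0223 -0.0608] z 0.1897 rot [179.4   1.2  -6.9] F [-0.2  0.4  0.2] grip 0.073
the job is handed in; nothing more can be done
```

I slid the blue carriage along the bed into the track until it was home against the stop. Then I swung the red-knobbed lever square across behind it and handed the job in at 13.2 s of the 61 s allowed.

- **Carriage home:** the push stopped dead at the expected spot and the force rose from about 9 N to 25 N. A close view then put the tail face at about 40–41 mm, against 40 mm for fully home. It sits square in the track.
- **Lever:** in the last view it measures 90° to within about 1°, in line with the green mark, with the gripper clear of everything.
- **Other objects:** the arm never went near the carton, mouse, brush or look-alikes, but I took no final overview picture of them.

**Checks that disagreed:**
- While still gripping the knob, the close view suggested the lever was about 4° past square. The clearer view after release did not bear that out.
- In the last view the tail's edges read 2–3 mm too far forward. The green mark reads about 3 mm too far forward there too, so I take this as a view offset rather than a real error.

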